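Wedge a rocking block heater steady

TASK

The white block heater rocks because the foot under its right front corner is missing: push the dark wedge along the worktop, thin end first, under its right-hand side at that corner until it is snug, without lifting the wedge, jacking up or shoving the heater, or disturbing the cup, bottle and forceps. Test by pressing firmly (about 5 to 15 N) with a fingertip on the round cap on top of that corner, and push the wedge farther if it still dips. Finish while holding this press on the cap, fingers off the wedge, the heater standing level and firm.

Things in the scene. Friction and masses are not known exactly. Their poses are not given: they have to be found in the camera images.
- heater: white box-shaped block heater, 2.6 kg, loose. Origin: centre of its footprint at worktop level. x from its front (grey panel, towards the robot) to its back, y to its left, z up. Casing 150 (x) x 190 (y) mm, flat underside at z = 10 mm, flat top at 60 mm; tube blocks on top reach 72 mm (x -24 to 52, y +-61 mm). Domed rubber feet at (-60, 80), (60, -80), (60, 80) mm
- bare_corner (a point): point (-60, -80, 10) mm of the heater, on its underside, where the fourth foot is missing: this corner (right front, seen from the robot) hangs 10 mm over the worktop. A press of 3 to 4 N on the cap above tips it down, about 8 mm at the cap, until it meets the worktop or the wedge; let go, it comes back level. The other corners do not give
- cap_bare: grey round cap, 26 mm across, 6 mm high, fixed on the heater's top at (-58, -78) mm, over the missing foot. Origin: centre of the cap's underside, 60 mm over the worktop when the heater is level; its flat top is 66 mm over the worktop. The other three corners have equal caps
- wedge: dark hard plastic wedge, 100 g, loose, right of the heater, thin end roughly towards it. 110 mm long (own x), 40 mm wide (y). Origin: centre of its underside. Thin end, 1.5 mm high, at x = +55 mm; upright back face to push, 22 mm high, at x = -55 mm. The plane ramp between is 10 mm high at x = +9 mm, so it is snug with its thin end about 46 mm under the heater's right edge (heater y = -95 mm)
- wedge_nose (a point): middle of the wedge's thin end, on its underside (own x = +55 mm of the wedge). The wedge slides with about 1 N; once it meets the heater's edge the pushing force rises steeply. A push of 4 to 6 N seats it, and friction then keeps it there
- cup: bystander: closed specimen cup with a screw lid, 62 mm in diameter, 70 mm high, standing behind the wedge's path, to the right of the heater. Origin: centre of its underside
- reagent: bystander: small brown reagent bottle, 42 mm in diameter, 91 mm high, standing to the right of the cup. Origin: centre of its underside
- tweezers: bystander: steel forceps, 132 mm long (own y), 16 mm wide, 10 mm high, lying on the worktop in front of the heater. Origin: centre of its underside
There are look-alikes about, which are no part of the job. Of the things like the wedge, leave any that is blue, orange or turquoise; of the rest the larger one is meant.

How it is judged:
By the outcome, as a careful person would: the job done as asked, in the order asked, and still so for the second after the job is handed in, while the arm keeps its last pose, push and grip.
It also fails if it takes over 48 s, if anything falls off the work surface, if the arm or the gripper's body presses on something with over 40 N, if the wrist force passes 120 N, or if a joint passes its speed limit or range.

ROBOT

A 7-joint arm with a two-finger parallel gripper is mounted at the origin on a cart in front of the work surface, level with it; the furniture and walls round the work are solid. World frame = base frame: x ahead of the robot, y to its left, z up, the work surface at z = 0. Lengths are in mm, angles in rad, forces in N, time in s.
With the tool pointing down it reaches from about 400 to 875 mm from the base axis. Payload 4.4 kg.
Tool frame: the origin (TCP) lies midway between the tips of the shut fingers; the grasp point (between the pads) lies 19 mm behind it (ctrl.pinch_z is the distance from the TCP to the grasp point, in mm); z points along the fingers, y is the line along which they close (so a half turn about z gives the same grasp; the last joint's range is limited). The gripper opens to 85 mm and grips with 20 to 120 N. Pads are 22 mm wide; open, the fingers measure 114 mm over their backs; the gripper's body (76 mm by 85 mm) begins 54 mm behind the grasp point. The pads swing forward as they close: fully open they stand 13 mm farther back than shut.
Start: joints at [1.175, 0.628, 0.038, 1.517, -0.027, 0.996, -0.02], TCP at [210.533, -614.975, 231.313] pointing down, gripper open.
Joint ranges: [-3.06, 3.06], [-0.37, 2.12], [-1.25, 1.32], [0.18, 2.47], [-1.1, 4.24], [0.23, 1.98], [-2.94, 2.94]. Speed limits (rad/s): [2.57, 2.57, 3.14, 3.14, 3.14, 3.14, 3.14].

INTERFACE

Orientations are given as [roll, pitch, yaw] about the fixed x, y, z axes, in that order (R = Rz(yaw) Ry(pitch) Rx(roll)).
In Python, from cell import read_state, cams, order, ctrl gives the robot as it stands.
- The arm moves only by the tool move_arm, never from a script. Its argument "targets" is text: rows parted by semicolons, each of 7 numbers parted by spaces: the gripper's target within -1 to 1 (fully open at 1, half-way at 0, shut at -1), then the shift along the tool's x, y, z in cm, then the turn, a rotation vector about the tool's x, y, z in degrees. A call has 1 to 5 rows; each row shifts and turns the commanded pose from where the row before left it, along the tool's axes as they then stand; what a row does not reach is not made up. A row lasts 1/12 s, in which the tool goes at most 41.7 mm and 7.16 degrees, less where a joint would pass 70% of its speed; a pose out of reach is approached as far as the arm can. A call with a gripper value outside its range is refused whole. The fingers move at their own pace and stop on an object; the grip force is fixed at half the most. Time passes only in rows, so rows that do not move let the fingers close. It gives the time, the measured TCP pose, the force, the opening and the grip force at its end, in the units of the state.
- read_state(): the state, without advancing time (a new reading comes with each control period).
- cams.get_image(name): name is "side" or "top" or "wrist"; returns a dict with "color" (420x560x3 uint8, red, green, blue), "fovy" (degrees; the focal length in pixels is half the picture's height over the tangent of half this angle, whatever the lens; pixels are square), "cx", "cy" (the principal point, pixels), "rvec" (rotation vector, rad) and "tvec" (3), from world to camera coordinates, as OpenCV has them. Camera axes: x right, y down, z forward; pixel columns grow to the right and rows downward; lengths in mm; the calibration is good to about 2 mm. A picture is of the moment at which its call begins. There is no depth.
- order.finish_job(): hands the job in; it is judged then, once.
The state is a dict: "clock": time; "qpos": joint angles; "qd": joint speeds; "tau": joint torques, N m; "eef_pos": TCP position; "tool_rot": TCP orientation; "force": force on the tool from outside, world axes, zero at the start; "torque": the same for the moment, N m; "width": finger opening in mm; "gripper_force": force on a finger pad.
Only numpy, scipy, OpenCV 4.12 (cv2) and the standard library are available. Lean on these libraries where they do the work, as an engineer would, in place of code of your own. Each camera call takes 0.05 s, during which the arm holds its last target. There are 200 camera calls.

## Working session

There is one attempt and no reset: what is moved stays moved. The work goes in short steps, Python scripts to look and compute and a tool call to move; the robot and the scene stay as the last step left them, time stands still between calls to the robot, and variables do not carry over. Pictures are saved under pics/ and viewed, at most 13 in all, crops included, and the job is handed in when it is done.

Besides the shell and the picture viewer there is one more tool, called after "Request:" as name(argument=value, ...) on one line, values as JSON. move_arm: Moves the arm, as the interface text tells. Its arguments: {"type":"object","properties":{"targets":{"type":"string"}},"required":["targets"]}

```bash
mkdir -p pics; ls; cat > h.py <<'E'
import numpy as np, cv2
from cell import read_state, cams, order, ctrl
def get(n,f=None):
    d=cams.get_image(n)
    if f: cv2.imwrite('pics/'+f,d['color'][:,:,::-1])
    np.savez('/tmp/'+n, **{k:np.array(d[k]) for k in ('color','fovy','cx','cy','rvec','tvec')})
    return d
def load(n): return dict(np.load('/tmp/'+n+'.npz'))
def K(d):
    f=d['color'].shape[0]/2/np.tan(np.radians(float(d['fovy'])/2)); return np.array([[f,0,d['cx']],[0,f,d['cy']],[0,0,1]],float)
def w(d,u,v,z):
    R=cv2.Rodrigues(np.array(d['rvec'],float))[0]; t=np.array(d['tvec'],float).ravel()
    r=R.T@np.linalg.solve(K(d),[u,v,1]); c=-R.T@t
    return c+r*(z-c[2])/r[2]
def px(d,P):
    return cv2.projectPoints(np.array(P,float).reshape(-1,3),np.array(d['rvec'],float),np.array(d['tvec'],float),K(d),None)[0].reshape(-1,2)
E
python3 -c "
from h import *
get('top','top1.png');get('side','side1.png')
s=read_state();print(s)"
```

```text
pics
{'clock': 0.1, 'qpos': array([ 1.17521609,  0.62924734,  0.03844399,  1.51823613, -0.02697747,
        0.99629478, -0.01998348]), 'qd': array([ 0.00147193, -0.00402555, -0.00016876, -0.00358434,  0.00057692,
       -0.00096085,  0.00047517]), 'tau': array([ 2.82834422e-03, -5.64531326e+01,  1.23048764e+00, -1.93971151e+01,
        1.13327985e-02,  5.47510019e-03,  6.06588230e-06]), 'eef_pos': array([ 210.34190432, -614.45466952,  230.49530401]), 'tool_rot': array([-3.13992536e+00,  3.40656082e-05,  3.29810382e-01]), 'force': array([ 0.6540031 , -0.42959944,  0.1888954 ]), 'torque': array([-0.01835584,  0.00709857,  0.03801153]), 'gripper_force': 0.0, 'width': 85.28904880933753}
```

View pics/top1.png

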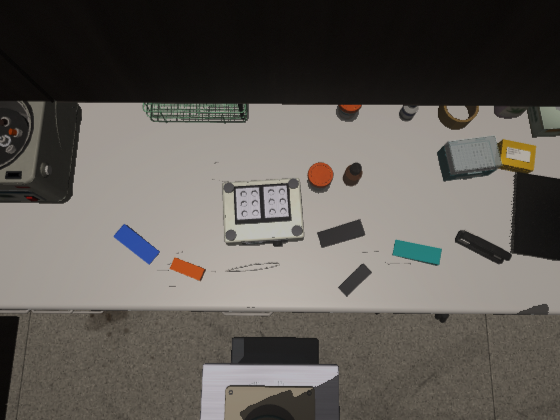

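View pics/side1.png

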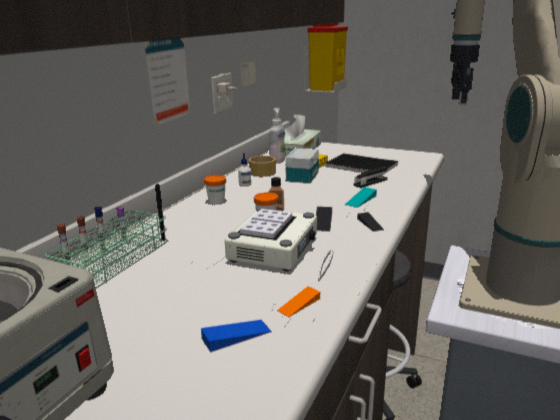

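Candidates for the wedge in the top view are blue (137,244), orange (188,269), turquoise (417,252), small dark (355,280), larger dark (341,233) and a stapler-like item (483,246). I choose the larger dark one at (341,233) and will check it in a close crop.

```bash
python3 -c "
from h import *
d=load('top'); c=d['color'][150:300,210:410,::-1]
cv2.imwrite('pics/crop1.png',cv2.resize(c,None,fx=4,fy=4,interpolation=cv2.INTER_CUBIC))
print(K(d), w(d,341,233,10), w(d,320,175,70),w(d,262,211,60),px(d,[210,-615,230]))
R=cv2.Rodrigues(d['rvec'])[0];print(-R.T@d['tvec'].ravel())
"
```

```text
[[439.53093676   0.         281.38286596]
 [  0.         439.53093676 213.34402877]
 [  0.           0.           1.        ]] [ 462.83279669 -171.58649389   10.        ] [ 593.47220681 -115.40734791   70.        ] [505.01049479  23.21489712  60.        ] [[597.36018976 348.00551784]]
[ 265.75652884  -23.99311626 1083.57333207]
```

View pics/crop1.png

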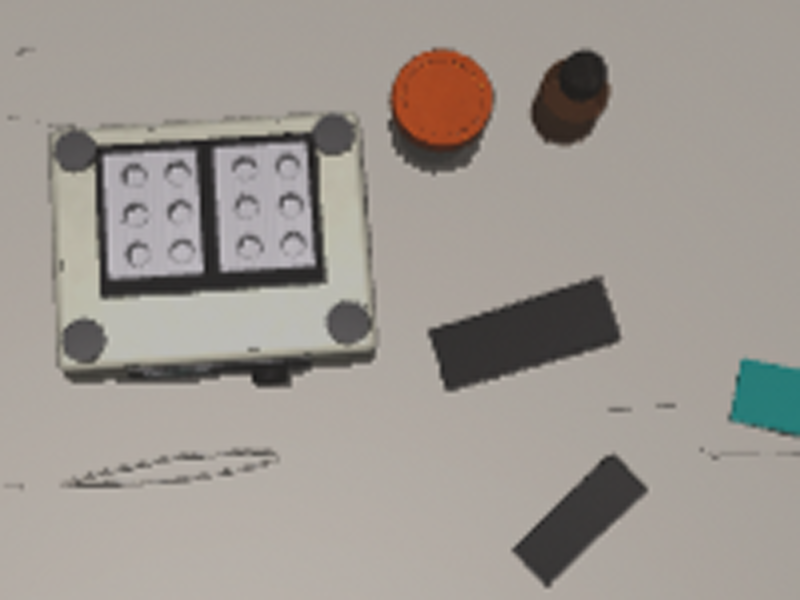

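The crop shows heater cap centres at (75,150), (334,134), (84,340) and (349,323). The wedge's thin end runs (430,330)-(447,390) and its back runs (603,277)-(620,340). The small dark one sits at (580,520). I'll fit the poses.

```bash
python3 -c "
from h import *
from scipy.optimize import least_squares
d=load('top'); U=lambda a:np.array(a,float)/4+[210-.375,150-.375]
def fit(M,uv,x0):
    def P(x):
        c,s=np.cos(x[2]),np.sin(x[2]); M_=np.array(M,float)
        return np.c_[x[0]+c*M_[:,0]-s*M_[:,1],x[1]+s*M_[:,0]+c*M_[:,1],M_[:,2]]
    r=least_squares(lambda x:(px(d,P(x))-uv).ravel(),x0,x_scale=[10,10,.1]);return r.x,np.abs(r.fun).max(),P
h,e,P=fit([[58,78,66],[58,-78,66],[-58,78,66],[-58,-78,66]],U([[75,150],[334,134],[84,340],[349,323]]),[505,23,0])
print('heater',h,e)
Rh=lambda p:h[:2]+np.array([[np.cos(h[2]),-np.sin(h[2])],[np.sin(h[2]),np.cos(h[2])]])@p
g,e,Pw=fit([[55,-20,1.5],[55,20,1.5],[-55,-20,22],[-55,20,22]],U([[430,330],[447,390],[603,277],[620,340]]),[462,-170,1.9]);print('wedge',g,e)
print('cap',Rh([-58,-78]),'bare',Rh([-60,-80]),'edge pt',Rh([-60,-95]),'snug nose',Rh([-60,-49]),'wedge centre snug',Rh([-60,-104]))
print('nose',g[:2]+55*np.array([np.cos(g[2]),np.sin(g[2])]),'back',g[:2]-55*np.array([np.cos(g[2]),np.sin(g[2])]), 'want yaw',h[2]+np.pi/2)
for n,u,z in (('cup',[442,98],70),('bottle',[584,72],91),('tw1',[62,485],5),('tw2',[278,455],5)): print(n,w(d,*U(u),z))
"
```

```text
heater [5.09677615e+02 2.24096037e+01 7.80802386e-02] 0.15578836294909593
wedge [ 462.01526829 -170.66529244    1.84442864] 0.503037675080634
cap [457.93839636 -59.87680638] bare [456.10049164 -62.02671481] edge pt [457.27050554 -76.98101411] snug nose [453.68246292 -31.12116293] wedge centre snug [457.97251388 -85.95359369]
nose [ 447.15259707 -117.71152955] back [ 476.87793951 -223.61905533] want yaw 1.6488765653802964
cup [ 595.68788897 -115.72885826   70.        ]
bottle [ 605.96135563 -198.24519922   91.        ]
tw1 [366.62210672 112.75720572   5.        ]
tw2 [386.38412745 -18.96948497   5.        ]
```

Request:
move_arm(targets="-0.7 3 -2.1 0 0 0 0;-0.7 3 -2.1 0 0 0 0;-0.7 3 -2.1 0 0 0 0;-0.7 3 -2.1 0 0 0 0;-0.7 3 -2.1 0 0 0 0")

```text
clock: 0.52
eef_pos: [319.0, -465.3, 231.0]
tool_rot: [-3.141, 0.0, 0.329]
force: [-0.2, -0.2, 0.1]
width: 25.6
gripper_force: 0.0
```

Request:
move_arm(targets="-0.7 3 -2.1 0 0 0 0;-0.7 3 -2.1 0 0 0 0;-0.7 3 -2.1 0 0 0 0;-0.7 3 -2.1 0 0 0 0;-0.7 3 -2.1 0 0 0 0")

```text
clock: 0.93
eef_pos: [426.9, -317.4, 231.1]
tool_rot: [-3.141, 0.0, 0.33]
force: [0.3, -0.1, -0.1]
width: 12.4
gripper_force: 0.0
```

Request:
move_arm(targets="-0.7 0 0 0 0 0 -7;-0.7 0 0 0 0 0 -7;-0.7 0 0 0 0 0 -7;-0.7 0 0 0 0 0 -7;-0.7 0 0 0 0 0 -7")

```text
clock: 1.35
eef_pos: [426.2, -318.8, 231.0]
tool_rot: [-3.141, 0.0, 0.947]
force: [-0.1, -0.7, 0.3]
width: 12.6
gripper_force: 0.0
```

Request:
move_arm(targets="-0.7 0 0 0 0 0 -7;-0.7 0 0 0 0 0 -7;-0.7 0 0 0 0 0 -7;-0.7 0 0 0 0 0 -7;-0.7 0 0 0 0 0 -7")

```text
clock: 1.77
eef_pos: [426.1, -319.0, 231.0]
tool_rot: [-3.141, -0.0, 1.557]
force: [0.5, 0.3, -0.3]
width: 12.8
gripper_force: 0.0
```

Request:
move_arm(targets="-0.7 0 0 0 0 0 -5.6;-0.7 0 0 0 0 0 0;-0.7 0 0 0 0 0 0")

```text
clock: 2.02
eef_pos: [426.0, -319.2, 231.0]
tool_rot: [-3.141, -0.001, 1.646]
force: [0.7, 0.4, 0.8]
width: 12.9
gripper_force: 0.0
```

Request:
move_arm(targets="-0.7 2.7 2.3 0 0 0 0;-0.7 2.7 2.3 0 0 0 0;-0.7 0 0 4 0 0 0;-0.7 0 0 4 0 0 0;-0.7 0 0 4 0 0 0")

```text
clock: 2.43
eef_pos: [469.0, -261.3, 110.7]
tool_rot: [3.139, 0.002, 1.648]
force: [0.1, -0.6, -0.1]
width: 13.0
gripper_force: 0.0
```

Request:
move_arm(targets="-0.7 0 0 4 0 0 0;-0.7 0 0 0 0 0 0;-0.7 0 0 0 0 0 0")

```text
clock: 2.68
eef_pos: [466.5, -260.8, 69.8]
tool_rot: [-3.137, -0.002, 1.648]
force: [0.3, -0.9, 1.2]
width: 12.8
gripper_force: 0.0
```

```bash
python3 -c "
from h import *
get('wrist','wr1.png')
d=get('top');cv2.imwrite('pics/crop2.png',cv2.resize(d['color'][150:300,210:410,::-1],None,fx=4,fy=4,interpolation=cv2.INTER_CUBIC))"
```

```text
(no output)
```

View pics/wr1.png

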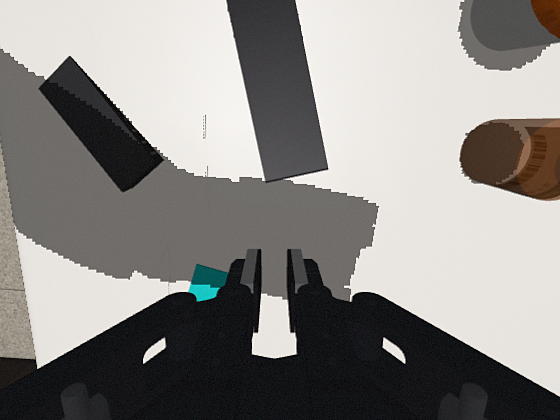

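The wrist view shows the wedge's top back edge running (265,182)-(328,169), with the turquoise piece's end near (205,280) beside the left finger. I'll check the clearances.

```bash
python3 -c "
from h import *
d=load('wrist')
for u in ([265,182],[328,169]): print(w(d,*u,22))
for u in ([197,264],[233,275],[190,298]): print(w(d,*u,15))
t=load('top')
for u in ([397,240],[393,255]): print(w(t,*u,10))
print(px(d,[466.5,-260.8,69.8]),read_state()['eef_pos'])
"
```

```text
[ 458.17289087 -225.6114085    22.        ]
[ 496.14612669 -214.53596621   22.        ]
[ 414.86456417 -288.34028797   15.        ]
[ 440.20774716 -294.81322308   15.        ]
[ 410.08332438 -315.58022471   15.        ]
[ 446.78232754 -309.722298     10.        ]
[ 409.41688347 -298.12024401   10.        ]
[[273.6361545  269.59503742]] [ 469.54059955 -262.27481043   73.37985018]
```

Request:
move_arm(targets="-0.7 0 0 3 0 0 0;-0.7 0 0 2.4 0 0 0;-0.7 0 0 1 0 0 0;-0.7 0 0 0 0 0 0;-0.7 0 0 0 0 0 0")

```text
clock: 3.2
eef_pos: [469.2, -262.3, 9.2]
tool_rot: [3.139, 0.001, 1.649]
force: [-0.3, 0.2, 0.5]
width: 13.0
gripper_force: 0.0
```

Request:
move_arm(targets="-0.7 0.8 -0.2 0 0 0 0;-0.7 0.8 0 0 0 0 0;-0.7 0.8 0 0 0 0 0;-0.7 0.6 0 0 0 0 0;-0.7 0.5 0 0 0 0 0")

```text
clock: 3.62
eef_pos: [463.9, -226.3, 8.0]
tool_rot: [3.14, 0.001, 1.65]
force: [-0.0, -1.6, 0.7]
width: 13.0
gripper_force: 0.9
```

```bash
python3 -c "
from h import *
print(read_state()['eef_pos'])
d=get('wrist','wr2.png')"
```

```text
[ 463.90639771 -226.30646092    8.03674214]
```

View pics/wr2.png

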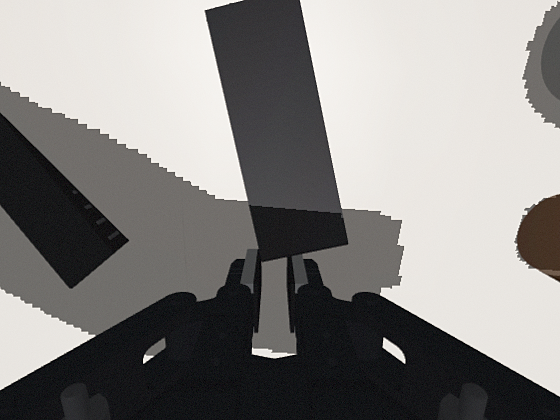

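```bash
cat >> h.py <<'E'
from scipy.optimize import least_squares
def wedge(d,uv,x0):
    "uv: nose right(y-20), nose left(y+20), back right, back left"
    M=np.array([[55,-20,1.5],[55,20,1.5],[-55,-20,22],[-55,20,22]],float)
    def P(x):
        c,s=np.cos(x[2]),np.sin(x[2]);return np.c_[x[0]+c*M[:,0]-s*M[:,1],x[1]+s*M[:,0]+c*M[:,1],M[:,2]]
    r=least_squares(lambda x:(px(d,P(x))-uv).ravel(),x0,x_scale=[10,10,.1]);return r.x,np.abs(r.fun).max()
E
python3 -c "
from h import *
d=load('wrist')
print(wedge(d,[[299,-1],[206,11],[348,244],[262,261]],[462,-165,1.8]))"
```

```text
(array([ 461.10056007, -159.99184173,    1.85933022]), np.float64(9.79905209006398))
```

```bash
python3 -c "
from h import *
d=load('wrist')
a=w(d,348,244,22);b=w(d,262,261,22);c=w(d,206,11,1.5);print(a,b,c, np.arctan2(*(c-b)[1::-1]),np.arctan2(*(a-b)[1::-1])+np.pi/2)"
```

```text
[ 495.16514591 -204.17773013   22.        ] [ 457.72667111 -215.3750829    22.        ] [ 426.37525776 -112.55274012    1.5       ] 1.8667502892498986 1.8614150916245826
```

Request:
move_arm(targets="-0.7 -2 0 0 0 0 0;0.2 0 0 -4 0 0 0;0.2 2.7 0.5 0 0 0 0;0.2 2.8 0.45 0 0 0 -6;0.2 0 0 0 0 0 -6")

```text
clock: 4.08
eef_pos: [471.1, -184.8, 47.8]
tool_rot: [3.139, -0.003, 1.871]
force: [-0.7, 1.2, -0.2]
width: 51.4
gripper_force: 0.0
```

Request:
move_arm(targets="0.2 0 0 0 0 0 0;0.2 0 0 0 0 0 0;0.2 0 0 0 0 0 0")

```text
clock: 4.33
eef_pos: [469.6, -192.3, 47.2]
tool_rot: [-3.141, 0.0, 1.855]
force: [-0.2, 0.3, 0.3]
width: 51.3
gripper_force: 0.0
```

```bash
python3 -c "
from h import *
d=get('wrist','wr3.png');s=read_state();print(s['eef_pos'],s['width'])"
```

```text
[ 469.69066718 -192.41674609   47.17991325] 51.28771879136931
```

View pics/wr3.png

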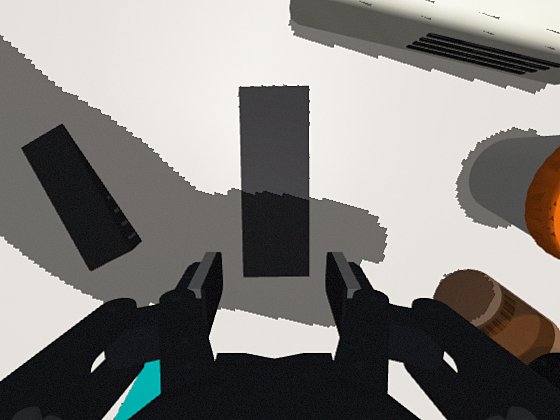

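The wedge shows at (239,87), (309,86), (244,277) and (309,276), between the open fingers, and the cup, bottle and small wedge are clear of them.

```bash
python3 -c "
from h import *
d=load('wrist')
x,e=wedge(d,[[309,86],[239,87],[309,276],[244,277]],[462,-160,1.86]);print(x,e)
p=read_state()['eef_pos'][:2]-x[:2];c,s=np.cos(x[2]),np.sin(x[2]);print('tcp in wedge',c*p[0]+s*p[1],-s*p[0]+c*p[1])"
```

```text
[ 460.65213396 -157.01184991    1.86860164] 1.8932506643772058
tcp in wedge -36.498582454418404 1.7479231252812095
```

Request:
move_arm(targets="0.2 0 0.2 2 0 0 0;0.2 0 0 2.4 0 0 0;0 0 0 0 0 0 0;0 0 0 0 0 0 0;0 0 0 0 0 0 0")

```text
clock: 4.8
eef_pos: [471.9, -191.2, 3.8]
tool_rot: [-3.141, 0.0, 1.857]
force: [-0.6, 0.4, -0.6]
width: 42.7
gripper_force: 0.2
```

Request:
move_arm(targets="0 0 0 0 0 0 3;0 0 0 0 0 0 3;0 0 0 0 0 0 3;0 0 0 0 0 0 3;0 0 0 0 0 0 2")

```text
clock: 5.22
eef_pos: [472.4, -191.3, 4.6]
tool_rot: [3.14, 0.001, 1.611]
force: [-0.6, 0.8, 0.4]
width: 42.9
gripper_force: 0.7
```

Request:
move_arm(targets="0 0 -0.2 0 0 0 0;0 0 -0.2 0 0 0 0;0 0 -0.2 0 0 0 0;0 0 0 0 0 0 0")

```text
clock: 5.55
eef_pos: [465.7, -191.2, 3.6]
tool_rot: [3.141, 0.0, 1.615]
force: [0.9, 1.1, 0.1]
width: 42.4
gripper_force: 0.3
```

```bash
python3 -c "
from h import *
d=get('wrist','wr4.png');s=read_state();print(s['eef_pos'],s['width'],s['tool_rot'])"
```

```text
[ 465.68892363 -191.12682928    3.52255196] 43.015726080394366 [3.14157353e+00 1.34862990e-05 1.61448851e+00]
```

View pics/wr4.png

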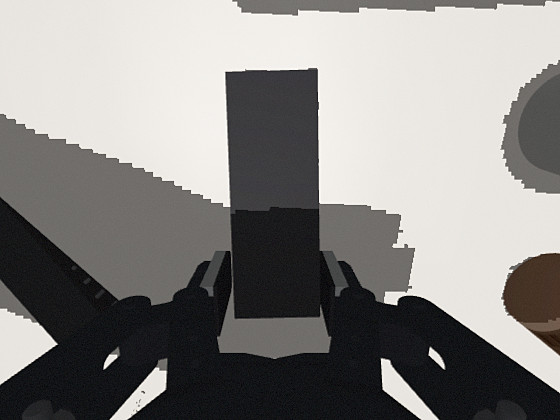

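The wedge is turned, with corners at (226,72), (317,69), (235,318) and (320,316), and it lies between the pads. The shadow line of the heater's edge is at the top of the picture.

```bash
python3 -c "
from h import *
d=load('wrist')
x,e=wedge(d,[[317,69],[226,72],[320,316],[235,318]],[463,-157,1.65]);print(x,e)
print('line x at centre',457.97-.0782*(x[1]+85.95))"
```

```text
[ 464.37485031 -152.66912248    1.63974327] 3.1426155806951783
line x at centre 463.1874353780724
```

Request:
move_arm(targets="0.2 0 0 0 0 0 0;0.2 0 0 0 0 0 0;0.2 0 0 -4 0 0 0;0 -2 0 0 0 0 -2;-0.7 -2 0.1 0 0 0 0")

```text
clock: 6.02
eef_pos: [470.0, -230.2, 44.4]
tool_rot: [3.14, -0.0, 1.654]
force: [-0.5, -0.2, -0.6]
width: 31.9
gripper_force: 0.0
```

Request:
move_arm(targets="-0.7 -0.2 0 0 0 0 0;-0.7 0 0 0 0 0 0;-0.7 0 0 0 0 0 0;-0.7 0 0 3.6 0 0 0;-0.7 0 0 0 0 0 0")

```text
clock: 6.43
eef_pos: [466.2, -229.9, 2.7]
tool_rot: [-3.134, -0.005, 1.651]
force: [-0.4, 0.5, -0.2]
width: 12.6
gripper_force: 0.0
```

Request:
move_arm(targets="-0.7 0.4 0 0 0 0 0;-0.7 0.6 0 0 0 0 0;-0.7 0.6 0 0 0 0 0;-0.7 0.6 0 0 0 0 0;-0.7 0.6 0 0 0 0 0")

```text
clock: 6.85
eef_pos: [468.2, -204.6, 8.7]
tool_rot: [3.139, 0.001, 1.65]
force: [1.0, -1.8, 1.8]
width: 12.9
gripper_force: 0.9
```

Request:
move_arm(targets="-0.7 0.6 0 0 0 0 0;-0.7 0.6 0 0 0 0 0;-0.7 0.6 0 0 0 0 0;-0.7 0.6 0 0 0 0 0;-0.7 0.6 0 0 0 0 0")

```text
clock: 7.27
eef_pos: [464.9, -174.5, 7.4]
tool_rot: [3.142, 0.0, 1.649]
force: [1.4, -1.3, 1.2]
width: 12.7
gripper_force: 0.9
```

```bash
python3 -c "
from h import *
d=get('wrist','wr5.png');s=read_state();print(s['eef_pos'],s['force'],s['tool_rot'])"
```

```text
[ 464.78855337 -172.81010235    7.30594244] [0.21006718 0.79781685 1.19872128] [-3.14132397e+00 -1.24705752e-03  1.65093929e+00]
```

View pics/wr5.png

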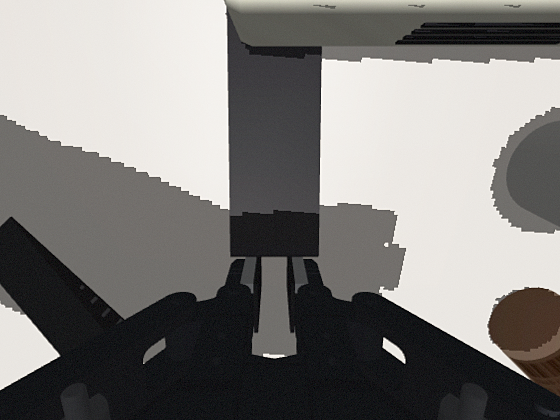

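The wedge is straight and under the edge, with its back edge at (231,256)-(319,256) and touching both fingertips. I'll keep pushing in small steps and watch the force.

```bash
python3 -c "
from h import *
d=load('wrist');print(w(d,231,256,22),w(d,319,256,22))"
```

```text
[ 444.86094373 -161.97153519   22.        ] [ 484.00122329 -158.91246761   22.        ]
```

Request:
move_arm(targets="-0.7 0.4 0 0 0 0 0;-0.7 0.4 0 0 0 0 0;-0.7 0.3 0 0 0 0 0;-0.7 0 0 0 0 0 0")

```text
clock: 7.65
eef_pos: [463.9, -163.1, 7.2]
tool_rot: [-3.141, -0.001, 1.65]
force: [-0.1, 0.1, -0.2]
width: 13.0
gripper_force: 0.0
```

Request:
move_arm(targets="-0.7 0.2 0 0 0 0 0;-0.7 0.2 0 0 0 0 0;-0.7 0 0 0 0 0 0")

```text
clock: 7.9
eef_pos: [463.6, -159.5, 7.2]
tool_rot: [-3.141, -0.001, 1.65]
force: [0.5, 0.6, -0.3]
width: 12.6
gripper_force: 0.0
```

Request:
move_arm(targets="-0.7 0.15 0 0 0 0 0;-0.7 0.15 0 0 0 0 0;-0.7 0 0 0 0 0 0")

```text
clock: 8.15
eef_pos: [463.4, -156.6, 7.3]
tool_rot: [-3.141, -0.0, 1.65]
force: [-0.7, 0.3, -0.2]
width: 12.8
gripper_force: 0.0
```

Request:
move_arm(targets="-0.7 0.1 0 0 0 0 0;-0.7 0.1 0 0 0 0 0;-0.7 0 0 0 0 0 0")

```text
clock: 8.4
eef_pos: [463.4, -155.0, 7.3]
tool_rot: [3.142, 0.0, 1.649]
force: [-0.7, -0.7, -0.1]
width: 13.0
gripper_force: 0.2
```

Request:
move_arm(targets="-0.7 0.1 0 0 0 0 0;-0.7 0.1 0 0 0 0 0;-0.7 0 0 0 0 0 0")

```text
clock: 8.65
eef_pos: [463.2, -153.8, 7.3]
tool_rot: [-3.142, 0.001, 1.649]
force: [0.2, -3.3, -0.7]
width: 12.5
gripper_force: 1.7
```

Request:
move_arm(targets="-0.7 0.1 0 0 0 0 0;-0.7 0 0 0 0 0 0")

```text
clock: 8.82
eef_pos: [463.2, -153.0, 7.4]
tool_rot: [3.142, 0.001, 1.648]
force: [0.6, -4.9, -2.1]
width: 12.7
gripper_force: 2.4
```

Request:
move_arm(targets="-0.7 -1.5 0 0 0 0 0;-0.7 -1 0 0 0 0 0;-1 0 0 -4 0 0 0;-1 0 0 -4 0 0 0;-1 0 0 -3 0 0 0")

```text
clock: 9.23
eef_pos: [465.1, -176.6, 118.8]
tool_rot: [-3.141, -0.001, 1.649]
force: [0.4, 0.0, -0.7]
width: -0.1
gripper_force: 0.0
```

Request:
move_arm(targets="-1 3.9 0.1 0 0 0 0;-1 3.9 0.1 0 0 0 0;-1 3.9 0.1 0 0 0 0;-1 0 0 0 0 0 0;-1 0 0 0 0 0 0")

```text
clock: 9.65
eef_pos: [458.9, -56.9, 117.6]
tool_rot: [3.141, -0.001, 1.656]
force: [0.1, -0.8, 0.5]
width: 0.0
gripper_force: 0.0
```

```bash
python3 -c "
from h import *
d=get('wrist');s=read_state();print(s['eef_pos'],s['force'],s['tool_rot'],s['width'])
t=get('top')
a=cv2.resize(t['color'][150:300,210:410,::-1],(480,360),interpolation=cv2.INTER_CUBIC)
b=cv2.resize(d['color'][:,:,::-1],(320,240)); c=np.zeros((600,480,3),np.uint8);c[:360]=a;c[360:,:320]=b
cv2.imwrite('pics/mix.png',c)"
```

```text
[458.86414792 -59.16112949 117.43792497] [-0.56756685 -1.16143278  0.43015676] [-3.14151092e+00 -2.56617815e-04  1.65199352e+00] 0.017654236256557362
```

View pics/mix.png

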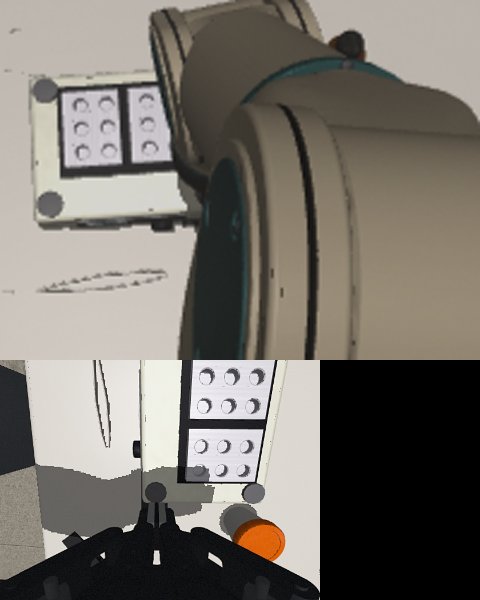

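In the picture the cap sits at wrist pixel (273,231), just ahead of the shut fingers. The heater's left caps are where they were and the forceps look undisturbed.

```bash
python3 -c "
from h import *
d=load('wrist');print(w(d,273,231,66), px(d,[457.9,-59.9,66]))
im=d['color'];cv2.imwrite('pics/c6.png',cv2.resize(im[180:320,190:370,::-1],None,fx=3,fy=3))"
```

```text
[458.29695847 -54.95523319  66.        ] [[271.7848976  237.91807668]]
```

View pics/c6.png

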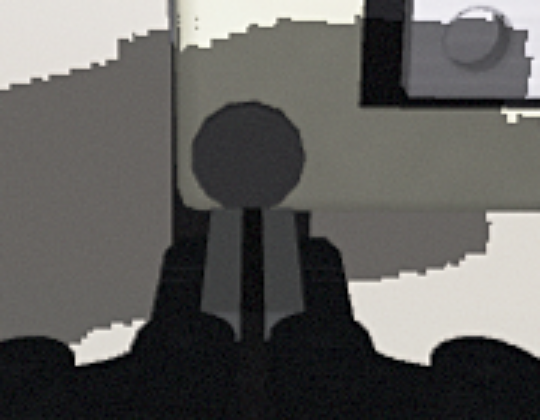

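Request:
move_arm(targets="-1 0.2 0 2 0 0 0;-1 0 0 1.8 0 0 0;-1 0 0 0.8 0 0 0;-1 0 0 0 0 0 0;-1 0 0 0 0 0 0")

```text
clock: 10.17
eef_pos: [458.4, -59.1, 71.1]
tool_rot: [-3.14, 0.0, 1.648]
force: [0.3, 0.8, -0.3]
width: -0.3
gripper_force: 0.0
```

Request:
move_arm(targets="-1 0 0 0.2 0 0 0;-1 0 0 0.1 0 0 0;-1 0 0 0 0 0 0;-1 0 0 0 0 0 0")

```text
clock: 10.5
eef_pos: [459.1, -58.3, 68.8]
tool_rot: [3.141, 0.0, 1.649]
force: [-0.1, -0.7, -0.5]
width: -0.1
gripper_force: 0.0
```

Request:
move_arm(targets="-1 0 0 0.1 0 0 0;-1 0 0 0.1 0 0 0;-1 0 0 0 0 0 0;-1 0 0 0 0 0 0")

```text
clock: 10.83
eef_pos: [458.7, -58.1, 66.3]
tool_rot: [-3.142, 0.0, 1.649]
force: [0.2, -0.1, -0.5]
width: -0.2
gripper_force: 0.0
```

Request:
move_arm(targets="-1 0 0 0.1 0 0 0;-1 0 0 0.1 0 0 0;-1 0 0 0 0 0 0;-1 0 0 0 0 0 0")

```text
clock: 11.17
eef_pos: [458.8, -58.2, 65.4]
tool_rot: [3.141, 0.001, 1.649]
force: [-3.0, 0.8, 14.7]
width: -0.1
gripper_force: 7.2
```

Request:
move_arm(targets="-1 0 0 0.1 0 0 0;-1 0 0 0.1 0 0 0;-1 0 0 0 0 0 0;-1 0 0 0 0 0 0")

```text
clock: 11.5
eef_pos: [458.9, -58.2, 65.1]
tool_rot: [3.14, 0.002, 1.65]
force: [-6.3, 0.8, 36.4]
width: -0.2
gripper_force: 18.4
```

The last step pressed harder than asked (36 N), so I'll ease off fully and press again gently, checking for any dip.

Request:
move_arm(targets="-1 0 0 -0.2 0 0 0;-1 0 0 -0.3 0 0 0;-1 0 0 0 0 0 0;-1 0 0 0 0 0 0")

```text
clock: 11.83
eef_pos: [458.9, -58.2, 67.2]
tool_rot: [3.141, -0.0, 1.649]
force: [0.3, -0.3, -0.7]
width: 0.2
gripper_force: 0.0
```

Request:
move_arm(targets="-1 0 0 0.1 0 0 0;-1 0 0 0.05 0 0 0;-1 0 0 0 0 0 0;-1 0 0 0 0 0 0")

```text
clock: 12.17
eef_pos: [458.6, -58.2, 65.6]
tool_rot: [-3.141, -0.0, 1.649]
force: [0.8, 0.5, 1.2]
width: -0.1
gripper_force: 0.5
```

Request:
move_arm(targets="-1 0 0 0.05 0 0 0;-1 0 0 0 0 0 0;-1 0 0 0 0 0 0")

```text
clock: 12.42
eef_pos: [458.6, -58.2, 65.5]
tool_rot: [-3.141, 0.0, 1.649]
force: [-0.4, -0.2, 6.3]
width: 0.2
gripper_force: 2.9
```

Request:
move_arm(targets="-1 0 0 0.05 0 0 0;-1 0 0 0 0 0 0;-1 0 0 0 0 0 0")

```text
clock: 12.67
eef_pos: [458.6, -58.2, 65.4]
tool_rot: [3.142, 0.0, 1.649]
force: [-3.0, -0.8, 10.6]
width: -0.1
gripper_force: 5.6
```

From 1.2 N to 10.6 N it gives only about 0.2 mm, so it is firm. I'll take one last look before handing in.

```bash
python3 -c "
from h import *
d=get('side');s=read_state();print(s['eef_pos'],s['force'],s['clock'])
o=cv2.imread('pics/side1.png')
f=lambda a:cv2.resize(a[170:290,200:390],None,fx=2.4,fy=2.4,interpolation=cv2.INTER_CUBIC)
cv2.imwrite('pics/fin.png',np.vstack([f(o),f(np.ascontiguousarray(d['color'][:,:,::-1]))]))"
```

```text
[458.64662077 -58.20056752  65.42593991] [-1.68591424  0.45932695 10.80557858] 12.7167
```

View pics/fin.png

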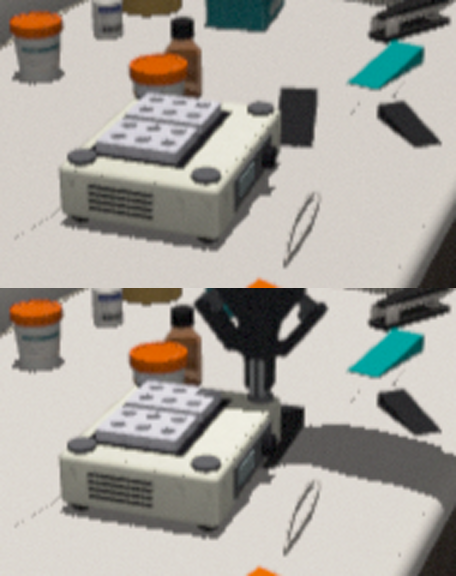

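The before and after views match. The heater is unmoved and level, with its near caps at (80,157)→(80,445) and (207,175)→(207,463). The bystanders are in place, the wedge is under the right side at (290,430), and the fingertip is on the cap.

```bash
python3 -c "
from h import *
print(order.finish_job())"
```

```text
the job is handed in; nothing more can be done
None
```

The wedge is snug under the heater's bare corner and the job was handed in while holding a press of about 10.8 N on the cap, which dips only about 0.2 mm; one earlier test press overshot to about 36 N, I eased off and pressed again gently, and in the final view the heater stood level and unmoved with the cup, bottle and forceps in place.

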